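Load the cell into the desk lamp's foot

TASK

Put the thick cell into the open battery bay in the lamp's foot: with the button end raised, push its flat end under the strap and against the spring contact, then press the button end down between the two clips until it lies fully home and the clips hold it, and bed it there with a steady push of about 15 N for half a second. Never push harder than about 20 N, let go at the end, and leave the other things on the desk where they are.

Things in the scene. Friction and masses are not known exactly. Their poses are not given: they have to be found in the camera images.
- cell: the thick cell: grey cylinder, diameter 26 mm, 65 mm long overall including a steel button (diameter 8 mm, 4 mm long) at one end, 70 to 120 g, lying on the desk (it can roll). Origin on its axis at mid-length; +x along the axis towards the button end. Its roll about x means nothing.
- cell_nub (a point): outer face of the cell's button, on its axis, 32.5 mm from the cell's origin
- cell_flat (a point): the cell's flat end face, on its axis, 32.5 mm from the cell's origin
- lamp: the desk lamp, fixed: flat grey foot, 14 mm thick, with an open battery bay on top. Origin at desk height under the bay's middle; +x along the bay from spring end to clip end, z up. The foot reaches x = -72 to +162 mm, y = +-60 mm. Beside the bay's saddle the foot is free for the fingers from x = -26 to +16 mm.
- seat (a point): middle of the cell (its origin) when fully home: on the bay's axis, x = 0, z = 33 mm in the lamp's frame
- spring_face (a point): centre of the spring contact disc's face at rest, x = -30.5 mm, z = 33 mm in the lamp's frame (fixed point, does not move with the disc)
- clip_mouth (a point): midway between the two steel clip tips, x = 22.5, z = 40.5 mm in the lamp's frame. Clips 12 mm wide along x; tips round, 4 mm thick, 22 mm clear between them at rest. Released with its flat end on spring and saddle, the cell rests on them tilted about 17 degrees, button end up, its top there near z = 62 mm; pushed down with 6 to 14 N it spreads them and they close over it.
- plunger (a joint): spring contact disc (16 mm diameter, steel): how far it is pushed back towards the back wall, m; 0 at rest, at most 0.008; needs 2.4 N to start plus 0.8 N per mm. With the cell home it reads about 0.002.
- clip_left (a joint): clip on the lamp's +y side: how far it is spread outward, m; 0 at rest and also with the cell home, about 0.002 as the cell's middle passes, at most 0.0025; 4 N to start plus 2 N per mm
- clip_right (a joint): clip on the lamp's -y side, the same
- thin_cell: bystander: a thinner cell, diameter 18 mm, 50 mm long, lying on the desk; origin on its axis at mid-length, +x along it. Does not fit the bay.
- bay_cover: bystander: the bay's loose cover, 85 x 40 mm, 7 mm high, origin under its middle
- match_tray: bystander: open cardboard tray of matches, 75 x 45 x 18 mm, origin under its middle
- dish: bystander: white bowl, diameter 150 mm, 35 mm high, origin under its middle
- cup: bystander: clear cup, diameter 72 mm, 90 mm high, origin under its middle
- pliers: bystander: long-nose pliers lying flat, about 190 mm long, 14 mm high, origin under the pivot, jaws to +x
- strap (a point): middle of the front lower edge of the black strap over the spring end: x = -26.5, z = 49 mm in the lamp's frame. Strap 14 mm wide, 3 mm thick, running back to x = -48 mm; under it two cheeks 15.3 mm either side of the axis and a back wall at x = -42 mm. The flat end enters only from the +x side, tilted 20 to 25 degrees (at less, the button end meets the post's lip).
- post (a point): rounded inner face of the steel contact post at the button end, which meets the button: x = 32.5, z = 33 mm in the lamp's frame, 16 mm wide. Above it a steep lip leans outward to x = 38 mm at z = 41 mm and wedges the cell some 3 mm towards the spring as it goes down; fingers that press straight down drag on the cell and can jam it there, so press down and a little towards the spring.
- stalk (a point): foot of the lamp's stalk, x = 130, z = 14 mm in the lamp's frame. The stalk (14 mm thick) rises leaning away from the bay and carries the folded-down head, which reaches x = 170 to 300 mm, top 175 mm above the desk.
- saddle: the black block that carries the cell in the bay, fixed to the foot: 20 mm wide, x = -29 to +27 mm in the lamp's frame, its flat top 20 mm above the desk; its origin under its middle, 14 mm above the desk. A steady push down on the lying cell rests on it.
Not all that is in view belongs to the job. What is shaped like the cell but yellow is not meant.

How it is judged:
By the outcome, as a careful person would: the job done as asked, in the order asked, and still so for the second after the job is handed in, with the robot touching nothing.
It also fails if it takes over 67 s, if anything falls off the work surface, if the arm or the gripper's body presses on something with over 40 N, if the wrist force passes 120 N, or if a joint passes its speed limit or range.

ROBOT

A 7-joint arm with a two-finger parallel gripper is mounted at the origin on the work surface. World frame = base frame: x ahead of the robot, y to its left, z up, the work surface at z = 0. Lengths are in m, angles in rad, forces in N, time in s.
With the tool pointing down it reaches from about 0.35 to 0.775 m from the base axis. Payload 3.1 kg.
Tool frame: the origin (TCP) lies at the very end of the fingers, on their centre line; the grasp point (between the pads) lies 19 mm behind it (manip.grasp_offset is the distance from the TCP to the grasp point, in m); z points along the fingers, y is the line along which they close (so a half turn about z gives the same grasp; the last joint's range is limited). The gripper opens to 85 mm and grips with 20 to 120 N. Pads are 22 mm wide; open, the fingers measure 114 mm over their backs; the gripper's body (76 mm by 85 mm) begins 54 mm behind the grasp point. The pads swing forward as they close: fully open they stand 13 mm farther back than shut.
Start: joints at [-1.384, 0.311, 0.014, 1.512, -0.004, 1.319, -0.027], TCP at [0.125, 0.536, 0.231] pointing down, gripper open.
Joint ranges: [-2.7, 2.7], [-0.3, 1.91], [-1.27, 1.3], [0.12, 2.57], [-1.44, 4.58], [0.2, 2.03], [-3.05, 3.05]. Speed limits (rad/s): [2.79, 2.79, 3.14, 3.14, 3.14, 3.14, 3.14].

INTERFACE

Orientations are given as a 3x3 rotation matrix whose columns are the frame's x, y, z axes.
In Python, from rig import manip gives the robot as it stands.
- The arm moves only by the shell command python3 -m jog 'ROWS' [FORCE]. ROWS is JSON, a list of rows, each an object of numbers: "rx", "ry", "rz": the turn, a rotation vector about the tool's x, y, z in degrees; "x", "y", "z": the shift along the tool's x, y, z in cm; "hand": the opening in per cent of the stroke, from 0 (shut) to 100 (fully open). A call has 1 to 20 rows; each row shifts and turns the commanded pose from where the row before left it, along the tool's axes as they then stand; what a row does not reach is not made up. A row lasts 1/12 s, in which the tool goes at most 41.7 mm and 7.16 degrees, less where a joint would pass 70% of its speed; a pose out of reach is approached as far as the arm can. A call is refused whole if a number of a shift passes 4.17 or a number of a turn 7.16, either way. A call with a gripper value outside its range is refused whole. The fingers move at their own pace and stop on an object; FORCE is the grip in N (left out, the last holds). Time passes only in rows, so rows that do not move let the fingers close. It gives the time, the measured TCP pose, the force, the opening and the grip force at its end, in the units of the state.
- manip.get_state(): the state, without advancing time (a new reading comes with each control period).
- manip.get_image(name): name is "side" or "top"; returns a dict with "img" (384x512x3 uint8, blue, green, red), "depth" (384x512 float32, m along the optical axis (not along the pixel's ray), 0 where there is no reading), "vfov" (degrees; the focal length in pixels is half the picture's height over the tangent of half this angle, whatever the lens; pixels are square), "cx", "cy" (the principal point, pixels), "origin" and "rotation" of the camera in the world. Camera axes: x right, y down, z forward; pixel columns grow to the right and rows downward; lengths in m; the calibration is good to about 2 mm. A picture is of the moment at which its call begins.
- manip.hand_in(): hands the job in; it is judged then, once.
Trained networks look in the newest picture that a camera, given by its name, has taken for a name from the list of things; names that differ only in an ending like _2 or _b are one class to them, and where a whole thing is asked for, a point or a joint stands for the part that bears it (a point fixed in the world has none). Each returns a list of dicts, best first, with "score" (0 to 1); they miss things now and then, are a little off and sometimes report something else, mostly with a low value. They report only what shows in the picture. A call takes as long as a camera call. They do not tell look-alikes from the thing itself.
- manip.masks_of(target, camera): "mask" (384x512 bool, what is visible of it) and "rect" ([left, top, right, bottom] in pixels, round what is visible of it).
The state is a dict: "t": time; "joint_positions": joint angles; "joint_vel": joint speeds; "effort": joint torques, N m; "tcp_pos": TCP position; "tcp_rot": TCP orientation; "ft_force": force on the tool from outside, world axes, zero at the start; "torque": the same for the moment, N m; "opening": opening from 0.0 (shut) to 1.0 (fully open); "grasp_force": force on a finger pad.
Only numpy, scipy, OpenCV 4.12 (cv2) and the standard library are available. Lean on these libraries where they do the work, as an engineer would, in place of code of your own. Each camera call takes 0.05 s, during which the arm holds its last target. There are 200 camera calls.

## Working session

There is one attempt and no reset: what is moved stays moved. The work goes in short steps, Python scripts to look and compute and a shell command to move; the robot and the scene stay as the last step left them, time stands still between calls to the robot, and variables do not carry over. Pictures are saved under pics/ and viewed, at most 10 in all, crops included, and the job is handed in when it is done.

```bash
mkdir -p pics; ls; cat > h.py <<'E'
import numpy as np, cv2
from rig import manip
def K(im):
    f=im["img"].shape[0]/2/np.tan(np.radians(im["vfov"])/2); return f,im["cx"],im["cy"]
def cloud(im):
    f,cx,cy=K(im); d=im["depth"]; v,u=np.mgrid[:d.shape[0],:d.shape[1]]
    P=np.stack([(u-cx)/f*d,(v-cy)/f*d,d],-1)
    return P@np.array(im["rotation"]).T+np.array(im["origin"])
def proj(im,p):
    f,cx,cy=K(im); q=(np.array(p)-im["origin"])@np.array(im["rotation"]); return q[0]/q[2]*f+cx,q[1]/q[2]*f+cy
E
python3 - <<'E'
from h import *
for n in("top","side"):
    im=manip.get_image(n); cv2.imwrite(f"pics/{n}0.png",im["img"]); C=cloud(im)
    print(n,im["vfov"],im["origin"],np.round(im["rotation"],2).tolist())
    for t in("cell","lamp","saddle","thin_cell","strap","post","clip_left"):
        for m in manip.masks_of(t,n)[:3]:
            M=m["mask"]&(im["depth"]>0); p=C[M]
            print(t,round(m["score"],2),[int(x) for x in m["rect"]],M.sum(),np.round(np.median(p,0),3) if len(p) else "", np.round(p.max(0),3) if len(p) else "")
print(manip.get_state())
E
```

```text
pics
top 57.77326273440276 [ 0.43934519 -0.06010752  0.90513526] [[0.01, -0.99, 0.14], [-1.0, -0.0, 0.04], [-0.04, -0.14, -0.99]]
cell 0.81 [332, 130, 348, 154] 235 [ 0.706 -0.232  0.024] [ 0.737 -0.217  0.029]
cell 0.69 [348, 170, 374, 186] 247 [ 0.609 -0.284  0.024] [ 0.628 -0.253  0.029]
cell 0.61 [46, 168, 226, 216] 5100 [0.576 0.226 0.015] [0.639 0.514 0.18 ]
lamp 0.59 [42, 167, 224, 213] 5441 [0.576 0.229 0.015] [0.641 0.448 0.18 ]
saddle 0.68 [186, 190, 204, 194] 141 [0.575 0.146 0.02 ] [0.586 0.17  0.051]
thin_cell 0.57 [349, 234, 370, 248] 138 [ 0.45  -0.27   0.016] [ 0.466 -0.249  0.022]
thin_cell 0.41 [235, 90, 293, 146] 2453 [ 0.777 -0.031  0.017] [0.86  0.046 0.039]
thin_cell 0.2 [281, 193, 310, 215] 569 [ 0.546 -0.122  0.011] [ 0.574 -0.084  0.022]
strap 0.69 [43, 166, 225, 214] 5310 [0.576 0.227 0.015] [0.639 0.443 0.18 ]
post 0.64 [259, 248, 287, 275] 505 [ 0.403 -0.067  0.004] [ 0.436 -0.023  0.011]
post 0.6 [43, 171, 226, 215] 5303 [0.576 0.227 0.015] [0.639 0.443 0.18 ]
clip_left 0.38 [356, 257, 401, 334] 688 [ 0.301 -0.32   0.013] [ 0.402 -0.26   0.018]
side 43.85
[... 870 characters left out ...]
1, -0.02718777]), 'joint_vel': array([-0.00113191, -0.00087177, -0.00040379,  0.00037699, -0.00036592,
        0.00125237, -0.00144317]), 'effort': array([-6.86993417e-05, -3.79758704e+01,  1.45789012e-01, -2.30855727e+01,
        1.21131248e-02,  1.70824191e-03,  2.03194112e-06]), 'tcp_pos': array([0.12472228, 0.53570258, 0.23133907]), 'tcp_rot': array([[-9.73964748e-01,  2.26699507e-01,  6.15316311e-05],
       [ 2.26699512e-01,  9.73964745e-01,  8.19735062e-05],
       [-4.13462860e-05,  9.37884960e-05, -9.99999995e-01]]), 'ft_force': array([-0.14604126,  0.01932553,  0.56132547]), 'torque': array([ 0.01158237,  0.00751917, -0.01599931]), 'grasp_force': 0.0, 'opening': 0.9992634616294271}
```

```bash
python3 - <<'E'
import cv2,numpy as np
s=cv2.imread("pics/side0.png");t=cv2.imread("pics/top0.png")
a=cv2.resize(s[225:340,215:365],None,fx=3,fy=3,interpolation=2)
b=cv2.resize(t[120:260,310:400],None,fx=3,fy=3,interpolation=2)
c=cv2.resize(t[155:225,30:235],None,fx=3.5,fy=3.5,interpolation=2)
cv2.imwrite("pics/all.png",t)
W=np.zeros((600,800,3),np.uint8)
a=a[:345,:450];W[:a.shape[0],:450]=a
bb=b[:345,:270];W[:345,460:460+bb.shape[1]]=bb
c=c[:245,:718];W[350:350+c.shape[0],:c.shape[1]]=c
cv2.imwrite("pics/comp.png",W)
E
```

```text
(no output)
```

View pics/comp.png

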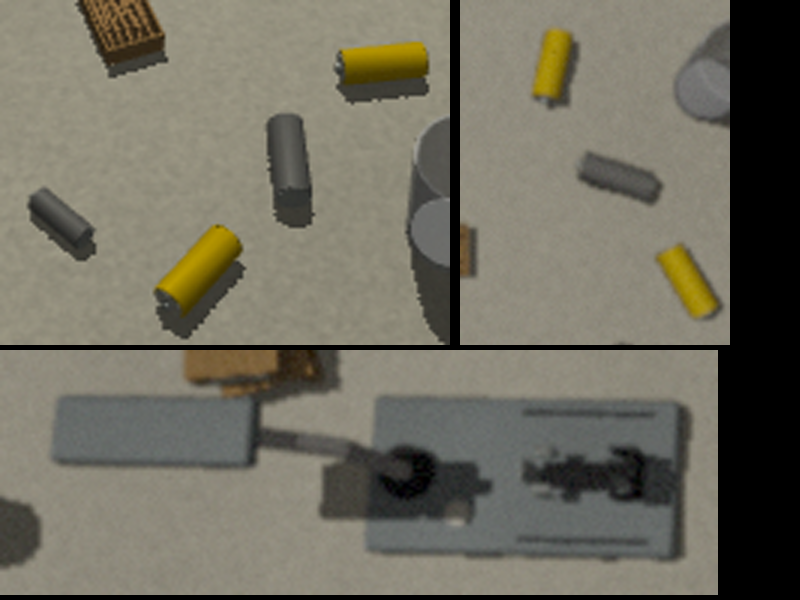

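View pics/top0.png

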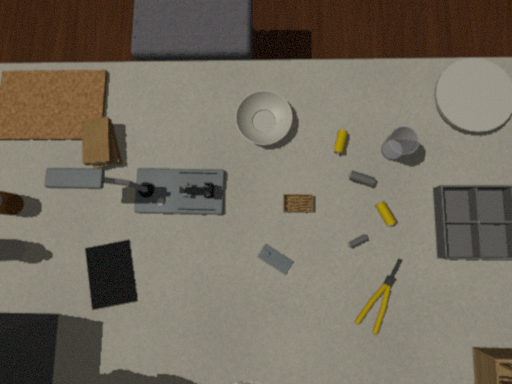

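```bash
cat > loc.py <<'E'
from h import *
def lamp(n):
    im=manip.get_image(n);C=cloud(im)
    m=(abs(C[...,2]-.014)<.006)&(abs(C[...,0]-.575)<.09)&(C[...,1]>.03)&(C[...,1]<.34)
    p=C[m][:,:2]
    # drop sparse: use mask neighbours
    mm=cv2.morphologyEx(m.astype(np.uint8),cv2.MORPH_OPEN,np.ones((3,3)))>0
    p=C[mm][:,:2]; r=cv2.minAreaRect(p.astype(np.float32)*1000); return r, np.median(C[mm][:,2]),im,C
def cell(im,C,c=(.609,-.288),R=.05):
    m=(np.hypot(C[...,0]-c[0],C[...,1]-c[1])<R)&(C[...,2]>.008)&(im["depth"]>0)
    p=C[m]; t=p[p[:,2]>.018]; 
    xy=t[:,:2]; mu=xy.mean(0); a=np.linalg.svd(xy-mu)[2][0]; a*=np.sign(a[1])
    b=np.array([-a[1],a[0]]); return p,mu,a,b
E
python3 - <<'E'
from loc import *
for n in("top","side"):
    r,z,im,C=lamp(n);print(n,"lamp",r,z)
    p,mu,a,b=cell(im,C); s=(p[:,:2]-mu)@a; w=(p[:,:2]-mu)@b
    print(mu,np.degrees(np.arctan2(a[1],a[0])),"ext",s.min(),s.max(),"w",w.min(),w.max(),"z",np.percentile(p[:,2],[50,95]))
    for lo in np.arange(-.04,.04,.004):
        k=(s>=lo)&(s<lo+.004)
        if k.any(): print(round(lo*1000),k.sum(),np.round([p[k,2].min(),p[k,2].max(),w[k].min(),w[k].max()],3))
s=cv2.imread("pics/side0.png");t=cv2.imread("pics/top0.png")
a=cv2.resize(s[255:305,290:335],None,fx=9,fy=9,interpolation=2)
b=cv2.resize(t[160:195,340:380],None,fx=9,fy=9,interpolation=2)
W=np.zeros((450,800,3),np.uint8);W[:450,:405]=a;W[:315,410:770]=b
cv2.imwrite("pics/cell.png",cv2.convertScaleAbs(W,alpha=1.6))
E
```

```text
top lamp ((576.9508666992188, 188.25350952148438), (234.65383911132812, 120.2275161743164), 89.16864776611328) 0.01400604795793764
[ 0.60932951 -0.28489167] 71.60181145386855 ext -0.03084261300892453 0.03319451534731549 w -0.013956687354461901 0.012320040436154783 z [0.02351868 0.02758938]
-32 12 [ 0.017  0.027 -0.01   0.011]
-28 15 [ 0.014  0.028 -0.013  0.011]
-24 16 [ 0.017  0.026 -0.011  0.011]
-20 17 [ 0.015  0.029 -0.013  0.011]
-16 16 [ 0.018  0.025 -0.012  0.012]
-12 14 [ 0.014  0.029 -0.014  0.012]
-8 17 [ 0.016  0.028 -0.011  0.01 ]
-4 19 [ 0.015  0.029 -0.013  0.011]
0 14 [ 0.017  0.027 -0.011  0.01 ]
4 16 [ 0.018  0.029 -0.013  0.011]
8 17 [ 0.012  0.028 -0.012  0.012]
12 16 [ 0.012  0.028 -0.01   0.011]
16 17 [ 0.011  0.028 -0.012  0.011]
20 15 [ 0.014  0.029 -0.013  0.011]
24 15 [ 0.014  0.028 -0.012  0.012]
28 19 [ 0.008  0.027 -0.012  0.01 ]
32 2 [ 0.016  0.018 -0.002  0.001]
side lamp ((577.0377807617188, 188.77377319335938), (241.48377990722656, 120.38463592529297), 88.83139038085938) 0.012965761688737365
[ 0.60932142 -0.28730383] 72.20886249441246 ext -0.029540661489908512 0.034297796129196395 w -0.01338704148648047 0.012358938827501588 z [0.02220271 0.0261763 ]
-32 22 [ 0.009  0.023 -0.012  0.007]
-28 44 [ 0.011  0.029 -0.011  0.012]
-24 21 [ 0.014  0.026 -0.012  0.012]
-20 23 [ 0.012  0.026 -0.013  0.012]
-16 21 [ 0.017  0.026 -0.011  0.011]
-12 21 [ 0.012  0.027 -0.011  0.012]
-8 23 [ 0.01   0.026 -0.012  0.012]
-4 22 [ 0.011  0.028 -0.013  0.012]
0 19 [ 0.017  0.027 -0.011  0.011]
4 17 [ 0.015  0.025 -0.012  0.011]
8 22 [ 0.018  0.026 -0.012  0.011]
12 24 [ 0.011  0.025 -0.013  0.012]
16 20 [ 0.014  0.027 -0.013  0.011]
20 21 [ 0.017  0.028 -0.012  0.011]
24 18 [ 0.017  0.026 -0.012  0.011]
28 17 [ 0.016  0.027 -0.012  0.01 ]
32 2 [ 0.019  0.021 -0.008  0.006]
```

View pics/cell.png

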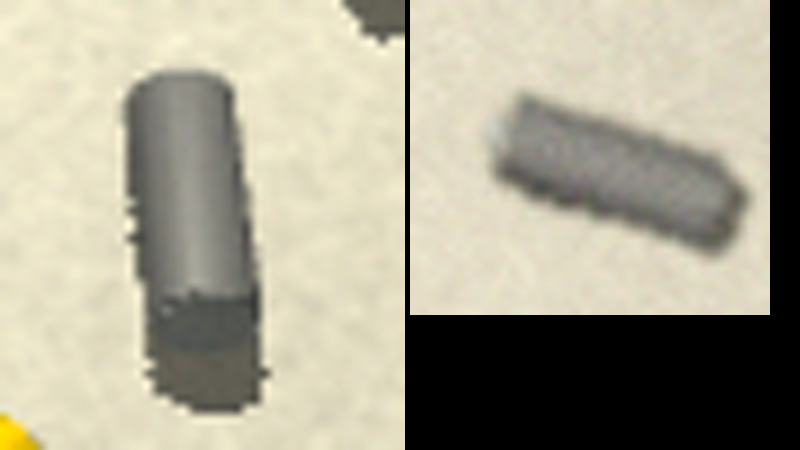

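Grey cell found at (0.609, -0.286), button end towards +y (light spot at the left end in the top view, flat dark face on the near end in the side view). The lamp's bay lies near (0.576, 0.143), with +x along world +y. I'll check the cup's clearance and start turning.

```bash
python3 - <<'E'
from h import *
for n in("top","side"):
    im=manip.get_image(n);C=cloud(im)
    m=manip.masks_of("cup",n)
    for q in m[:2]:
        p=C[q["mask"]&(im["depth"]>0)];p=p[p[:,2]>.02];print(q["score"],q["rect"],np.percentile(p,[2,50,98],axis=0).round(3).tolist())
E
python3 -m jog '[{"rz":6.78,"hand":60},{"rz":6.78},{"rz":6.78},{"rz":6.78},{"rz":6.78},{"rz":6.78},{"rz":6.78},{"rz":6.78},{"rz":6.78},{"rz":6.78},{"rz":6.78},{"rz":6.78},{"rz":6.78},{"rz":6.78},{},{}]' 30
```

```text
0.73 [379.7, 127.8, 423.9, 161.2] [[0.656, -0.402, 0.022], [0.694, -0.378, 0.064], [0.722, -0.335, 0.092]]
0.7 [45.6, 165.3, 227.8, 215.6] [[0.558, 0.097, 0.021], [0.577, 0.338, 0.174], [0.6, 0.436, 0.177]]
0.85 [348.7, 260.5, 392.6, 316.1] [[0.656, -0.403, 0.022], [0.693, -0.366, 0.063], [0.722, -0.337, 0.09]]$[0]: bad value
```

```bash
python3 -m jog '[{"rz":6.78},{"rz":6.78}]' 30; python3 -m jog '[{"x":0,"y":0,"z":0,"rx":0,"ry":0,"rz":6.78,"hand":60}]' 30; python3 -m jog --help | head -20
```

```text
t: 1.18
tcp_pos: [0.1247, 0.5357, 0.2313]
tcp_rot: [[-0.94, 0.342, -0.0], [0.342, 0.94, 0.0], [0.0, 0.0, -1.0]]
ft_force: [-1.1, -0.4, 0.8]
opening: 0.88
grasp_force: 0.0$[0]: bad value
invalid input: not JSON, or not a number
```

```bash
python3 -m jog '[{"x":0,"y":0,"z":0,"rx":0,"ry":0,"rz":6.78,"hand":60},{"x":0,"y":0,"z":0,"rx":0,"ry":0,"rz":6.78,"hand":60},{"x":0,"y":0,"z":0,"rx":0,"ry":0,"rz":6.78,"hand":60},{"x":0,"y":0,"z":0,"rx":0,"ry":0,"rz":6.78,"hand":60},{"x":0,"y":0,"z":0,"rx":0,"ry":0,"rz":6.78,"hand":60},{"x":0,"y":0,"z":0,"rx":0,"ry":0,"rz":6.78,"hand":60},{"x":0,"y":0,"z":0,"rx":0,"ry":0,"rz":6.78,"hand":60},{"x":0,"y":0,"z":0,"rx":0,"ry":0,"rz":6.78,"hand":60},{"x":0,"y":0,"z":0,"rx":0,"ry":0,"rz":6.78,"hand":60},{"x":0,"y":0,"z":0,"rx":0,"ry":0,"rz":6.78,"hand":60},{"x":0,"y":0,"z":0,"rx":0,"ry":0,"rz":6.78,"hand":60},{"x":0,"y":0,"z":0,"rx":0,"ry":0,"rz":6.78,"hand":60},{"x":0,"y":0,"z":0,"rx":0,"ry":0,"rz":6.78,"hand":60},{"x":0,"y":0,"z":0,"rx":0,"ry":0,"rz":0,"hand":60}]' 30
python3 -m jog '[{"x":-2.65,"y":2.98,"z":0,"rx":0,"ry":0,"rz":0,"hand":60},{"x":-2.65,"y":2.98,"z":0,"rx":0,"ry":0,"rz":0,"hand":60},{"x":-2.65,"y":2.98,"z":0,"rx":0,"ry":0,"rz":0,"hand":60},{"x":-2.65,"y":2.98,"z":0,"rx":0,"ry":0,"rz":0,"hand":60},{"x":-2.65,"y":2.98,"z":0,"rx":0,"ry":0,"rz":0,"hand":60},{"x":-2.65,"y":2.98,"z":0,"rx":0,"ry":0,"rz":0,"hand":60},{"x":-2.65,"y":2.98,"z":0,"rx":0,"ry":0,"rz":0,"hand":60},{"x":-2.65,"y":2.98,"z":0,"rx":0,"ry":0,"rz":0,"hand":60},{"x":-2.65,"y":2.98,"z":0,"rx":0,"ry":0,"rz":0,"hand":60},{"x":-2.65,"y":2.98,"z":0,"rx":0,"ry":0,"rz":0,"hand":60},{"x":-2.65,"y":2.98,"z":0,"rx":0,"ry":0,"rz":0,"hand":60},{"x":-2.65,"y":2.98,"z":0,"rx":0,"ry":0,"rz":0,"hand":60},{"x":-2.65,"y":2.98,"z":0,"rx":0,"ry":0,"rz":0,"hand":60},{"x":-2.65,"y":2.98,"z":0,"rx":0,"ry":0,"rz":0,"hand":60},{"x":-2.65,"y":2.98,"z":0,"rx":0,"ry":0,"rz":0,"hand":60},{"x":-2.65,"y":2.98,"z":0,"rx":0,"ry":0,"rz":0,"hand":60},{"x":-2.65,"y":2.98,"z":0,"rx":0,"ry":0,"rz":0,"hand":60},{"x":-2.65,"y":2.98,"z":0,"rx":0,"ry":0,"rz":0,"hand":60},{"x":-2.65,"y":2.98,"z":0,"rx":0,"ry":0,"rz":0,"hand":60},{"x":-2.65,"y":2.98,"z":0,"rx":0,"ry":0,"rz":0,"hand":60}]'
```

```text
t: 2.35
tcp_pos: [0.1246, 0.5357, 0.2313]
tcp_rot: [[0.311, 0.95, 0.0], [0.95, -0.311, -0.0], [0.0, 0.0, -1.0]]
ft_force: [0.2, 0.3, 1.0]
opening: 0.597
grasp_force: 0.0
t: 4.02
tcp_pos: [0.5285, -0.154, 0.2309]
tcp_rot: [[0.305, 0.952, -0.0], [0.952, -0.305, 0.0], [0.0, -0.0, -1.0]]
ft_force: [1.1, 0.9, 0.9]
opening: 0.598
grasp_force: 0.0
```

```bash
cat > to.py <<'E'
# offset in tool axes (cm) from the measured TCP to a world target; yaw of tool x
import sys; from h import *
s=manip.get_state(); t=np.array([float(a) for a in sys.argv[1:4]])
R=np.array(s["tcp_rot"]); print("t",s["t"],"shift cm",np.round(R.T@(t-s["tcp_pos"])*100,2),"yaw",np.degrees(np.arctan2(R[1,0],R[0,0])).round(2),"tilt",np.degrees(np.arcsin(R[2,0])).round(2),"F",np.round(s["ft_force"],2),"op",s["opening"],"grip",s["grasp_force"],s["joint_positions"].round(2))
E
python3 to.py .608 -.289 .12
```

```text
t 4.0167 shift cm [-10.44  11.7   11.08] yaw 72.24 tilt 0.01 F [1.15 0.87 0.91] op 0.5981978251566433 grip 0.0 [-0.43  0.43  0.97  1.54 -0.36  1.37  0.26]
```

```bash
python3 -m jog '[{"x":-2.09,"y":2.34,"z":2.2,"rx":0,"ry":0,"rz":0,"hand":60},{"x":-2.09,"y":2.34,"z":2.2,"rx":0,"ry":0,"rz":0,"hand":60},{"x":-2.09,"y":2.34,"z":2.2,"rx":0,"ry":0,"rz":0,"hand":60},{"x":-2.09,"y":2.34,"z":2.2,"rx":0,"ry":0,"rz":0,"hand":60},{"x":-2.09,"y":2.34,"z":2.2,"rx":0,"ry":0,"rz":0,"hand":60},{"x":0,"y":0,"z":0,"rx":0,"ry":0,"rz":0,"hand":60},{"x":0,"y":0,"z":0,"rx":0,"ry":0,"rz":0,"hand":60}]'; python3 to.py .608 -.289 .003
```

```text
t: 4.6
tcp_pos: [0.6047, -0.2897, 0.1181]
tcp_rot: [[0.31, 0.951, -0.006], [0.951, -0.31, 0.001], [-0.001, -0.006, -1.0]]
ft_force: [0.3, 0.1, 0.7]
opening: 0.598
grasp_force: 0.0
t 4.6 shift cm [ 0.18  0.36 11.51] yaw 71.95 tilt -0.05 F [0.3  0.08 0.71] op 0.5980324095737614 grip 0.0 [-0.05  0.76  0.84  1.32 -0.56  1.31  0.48]
```

```bash
python3 -m jog '[{"x":0.18,"y":0.36,"z":2.5,"rx":0,"ry":0,"rz":0,"hand":60},{"x":0,"y":0,"z":2.5,"rx":-0.3,"ry":0,"rz":0,"hand":60},{"x":0,"y":0,"z":2.5,"rx":0,"ry":0,"rz":0,"hand":60},{"x":0,"y":0,"z":2,"rx":0,"ry":0,"rz":0,"hand":60},{"x":0,"y":0,"z":1.5,"rx":0,"ry":0,"rz":0,"hand":60},{"x":0,"y":0,"z":0,"rx":0,"ry":0,"rz":0,"hand":60},{"x":0,"y":0,"z":0,"rx":0,"ry":0,"rz":0,"hand":60}]'; python3 to.py .608 -.289 .003
```

```text
t: 5.18
tcp_pos: [0.6112, -0.2866, 0.0121]
tcp_rot: [[0.307, 0.952, 0.006], [0.952, -0.307, -0.001], [0.001, 0.006, -1.0]]
ft_force: [-0.7, -0.5, 0.3]
opening: 0.6
grasp_force: 0.0
t 5.1833 shift cm [-0.33 -0.24  0.91] yaw 72.1 tilt 0.05 F [-0.7  -0.48  0.32] op 0.6002980589544682 grip 0.0 [-0.03  0.86  0.78  1.41 -0.64  1.12  0.54]
```

```bash
python3 -m jog '[{"x":-0.3,"y":-0.24,"z":0.4,"rx":0.3,"ry":0,"rz":0,"hand":60},{"x":0,"y":0,"z":0.45,"rx":0,"ry":0,"rz":0,"hand":60},{"x":0,"y":0,"z":0,"rx":0,"ry":0,"rz":0,"hand":60},{"x":0,"y":0,"z":0,"rx":0,"ry":0,"rz":0,"hand":60}]'; python3 to.py .608 -.289 .003
```

```text
t: 5.52
tcp_pos: [0.6076, -0.2902, 0.0033]
tcp_rot: [[0.31, 0.951, 0.001], [0.951, -0.31, -0.0], [0.0, 0.001, -1.0]]
ft_force: [0.2, -0.3, -0.3]
opening: 0.601
grasp_force: 0.0
t 5.5167 shift cm [ 0.12 -0.    0.03] yaw 71.97 tilt 0.0 F [ 0.19 -0.31 -0.34] op 0.6014211490539751 grip 0.0 [-0.03  0.87  0.78  1.42 -0.64  1.11  0.54]
```

```bash
python3 -m jog '[{"x":0,"y":0,"z":0,"rx":0,"ry":0,"rz":0,"hand":15},{"x":0,"y":0,"z":0,"rx":0,"ry":0,"rz":0,"hand":15},{"x":0,"y":0,"z":0,"rx":0,"ry":0,"rz":0,"hand":15},{"x":0,"y":0,"z":0,"rx":0,"ry":0,"rz":0,"hand":15},{"x":0,"y":0,"z":0,"rx":0,"ry":0,"rz":0,"hand":15},{"x":0,"y":0,"z":0,"rx":0,"ry":0,"rz":0,"hand":15},{"x":0,"y":0,"z":0,"rx":0,"ry":0,"rz":0,"hand":15},{"x":0,"y":0,"z":0,"rx":0,"ry":0,"rz":0,"hand":15},{"x":0,"y":0,"z":0,"rx":0,"ry":0,"rz":0,"hand":15}]' 40;  python3 -m jog '[{"x":0,"y":0,"z":-2,"rx":0,"ry":0,"rz":0,"hand":15},{"x":0,"y":0,"z":-3,"rx":0,"ry":0,"rz":0,"hand":15},{"x":0,"y":0,"z":-3,"rx":0,"ry":0,"rz":0,"hand":15},{"x":0,"y":0,"z":-4,"rx":0,"ry":0,"rz":0,"hand":15},{"x":0,"y":0,"z":-2,"rx":0,"ry":0,"rz":0,"hand":15},{"x":0,"y":0,"z":0,"rx":0,"ry":0,"rz":0,"hand":15}]'; python3 to.py .576 .12 .16
python3 - <<'E'
from h import *
im=manip.get_image("side");s=manip.get_state();u,v=map(int,proj(im,s["tcp_pos"]));print(u,v)
cv2.imwrite("pics/held.png",cv2.resize(im["img"][max(v-60,0):v+60,u-70:u+70],None,fx=5,fy=5,interpolation=2))
E
```

```text
t: 6.27
tcp_pos: [0.6079, -0.2901, 0.0033]
tcp_rot: [[0.309, 0.951, 0.001], [0.951, -0.309, -0.0], [-0.0, 0.001, -1.0]]
ft_force: [0.3, 1.3, 5.1]
opening: 0.284
grasp_force: 39.4
t: 6.77
tcp_pos: [0.6095, -0.2923, 0.1483]
tcp_rot: [[0.309, 0.951, 0.008], [0.951, -0.309, -0.005], [-0.002, 0.009, -1.0]]
ft_force: [0.9, -0.4, -0.6]
opening: 0.29
grasp_force: 39.5
t 6.7667 shift cm [ 38.17 -15.93  -1.4 ] yaw 71.98 tilt -0.14 F [ 0.93 -0.41 -0.58] op 0.2898295592819383 grip 39.4775927066803 [-0.05  0.74  0.86  1.28 -0.55  1.35  0.47]
316 240
```

View pics/held.png

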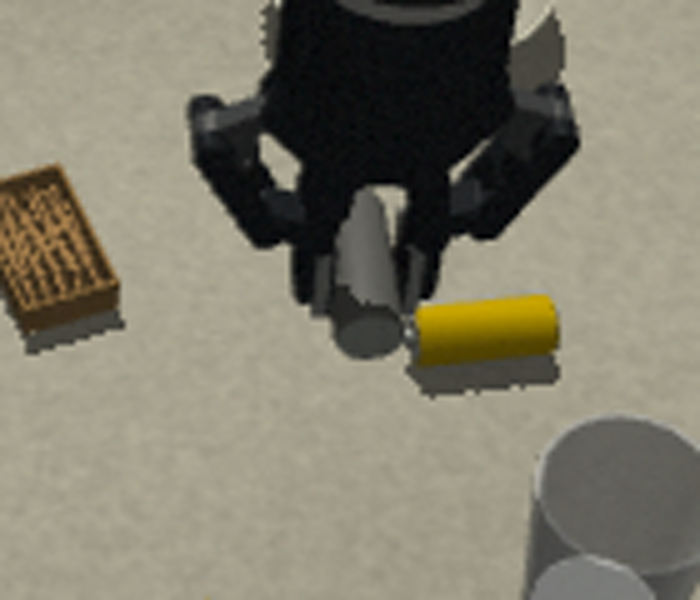

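```bash
cat > inhand.py <<'E'
from h import *
s=manip.get_state();R=np.array(s["tcp_rot"])
for n in("side","top"):
    im=manip.get_image(n);C=cloud(im); q=(C-s["tcp_pos"])@R
    m=(im["depth"]>0)&(abs(q[...,1])<.014)&(q[...,2]>-.035)&(q[...,2]<.012)&(abs(q[...,0])<.06)&((abs(q[...,0])>.013)|(abs(q[...,1])<.009))
    p=q[m]
    fl=p[(p[:,0]<-.018)]
    print(n,len(p),"x",np.percentile(p[:,0],[1,5,50,95,99]).round(4))
    h,e=np.histogram(p[:,0]*1000,np.arange(-44,46,2)); print(list(zip(e.astype(int),h)))
    f=p[(p[:,0]<np.percentile(p[:,0],2)+.004)]
    b=p[(p[:,0]<-.014)&(p[:,0]>-.024)]; t=b[abs(b[:,1])<.004]
    print(" end z range",np.percentile(f[:,2],[3,97]).round(4),"y",np.percentile(f[:,1],[3,97]).round(4)," top z",np.median(t[:,2]).round(4) if len(t) else None)
    for sg in(-1,1):
        t=p[(p[:,0]*sg>.014)&(p[:,0]*sg<.024)&(abs(p[:,1])<.004)]
        if len(t): print("  top z at",sg,np.percentile(t[:,2],[10,50]).round(4))
E
python3 inhand.py
```

```text
side 345 x [-0.0266 -0.0257 -0.0121  0.027   0.0331]
[(np.int64(-44), np.int64(0)), (np.int64(-42), np.int64(0)), (np.int64(-40), np.int64(0)), (np.int64(-38), np.int64(0)), (np.int64(-36), np.int64(0)), (np.int64(-34), np.int64(0)), (np.int64(-32), np.int64(0)), (np.int64(-30), np.int64(0)), (np.int64(-28), np.int64(11)), (np.int64(-26), np.int64(73)), (np.int64(-24), np.int64(26)), (np.int64(-22), np.int64(13)), (np.int64(-20), np.int64(14)), (np.int64(-18), np.int64(13)), (np.int64(-16), np.int64(10)), (np.int64(-14), np.int64(13)), (np.int64(-12), np.int64(9)), (np.int64(-10), np.int64(8)), (np.int64(-8), np.int64(8)), (np.int64(-6), np.int64(6)), (np.int64(-4), np.int64(11)), (np.int64(-2), np.int64(9)), (np.int64(0), np.int64(8)), (np.int64(2), np.int64(8)), (np.int64(4), np.int64(10)), (np.int64(6), np.int64(6)), (np.int64(8), np.int64(8)), (np.int64(10), np.int64(10)), (np.int64(12), np.int64(10)), (np.int64(14), np.int64(7)), (np.int64(16), np.int64(7)), (np.int64(18), np.int64(10)), (np.int64(20), np.int64(6)), (np.int64(22), np.int64(5)), (np.int64(24), np.int64(6)), (np.i
[... 503 characters left out ...]
[1,5,50,95,99]).round(4))
                       ~~~~~~~~~~~~~^^^^^^^^^^^^^^^^^^^^^^^
    return _quantile_unchecked(
        a, q, axis, out, overwrite_input, method, keepdims, weights)
    return _ureduce(a,
                    func=_quantile_ureduce_func,
    ...<5 lines>...
                    overwrite_input=overwrite_input,
                    method=method)
    r = func(a, **kwargs)
    result = _quantile(arr,
                       quantiles=q,
    ...<2 lines>...
                       out=out,
                       weights=wgt)
    slices_having_nans = np.isnan(arr[-1, ...])
                                  ~~~^^^^^^^^^
IndexError: index -1 is out of bounds for axis 0 with size 0
```

```bash
cat > goal.py <<'E'
# python3 goal.py xf zf tilt : TCP that puts the flat end centre at (xf,0,zf) mm in the lamp frame; shift in tool axes + turn
import sys; from h import *
from scipy.spatial.transform import Rotation as Ro
xf,zf,th=map(float,sys.argv[1:4]); s=manip.get_state(); R=np.array(s["tcp_rot"]); p=np.array(s["tcp_pos"])
yaw=np.radians(89.1); O=np.array([.5764,.1433,0]); ex=np.array([np.cos(yaw),np.sin(yaw),0]); ey=np.array([-ex[1],ex[0],0])
F=np.array([-.0253,0,-.0095]); t=np.radians(th); up=np.array([0,0,1.])
X=ex*np.cos(t)+up*np.sin(t); Y=-ey; G=np.stack([X,Y,np.cross(X,Y)],1)
T=O+ex*xf/1e3+up*zf/1e3-G@F
Fn=p+R@F-O
print("t",round(s["t"],2),"goal tcp",T.round(4),"| F now mm",(np.array([Fn@ex,Fn@ey,Fn[2]])*1e3).round(1),"tilt",np.degrees(np.arcsin(R[2,0])).round(1),"| shift cm (tool)",(R.T@(T-p)*100).round(2),"rot tool deg",np.degrees(Ro.from_matrix(R.T@G).as_rotvec()).round(2))
f=np.array(s["ft_force"]);print("force lamp",np.round([f@ex,f@ey,f[2]],2),"op",round(s["opening"],3),"grip",round(s["grasp_force"],1),s["joint_positions"].round(2))
E
python3 -m jog '[{"x":3.82,"y":-1.59,"z":-0.14,"rx":0,"ry":0,"rz":0,"hand":15},{"x":3.82,"y":-1.59,"z":-0.14,"rx":0,"ry":0,"rz":0,"hand":15},{"x":3.82,"y":-1.59,"z":-0.14,"rx":0,"ry":0,"rz":0,"hand":15},{"x":3.82,"y":-1.59,"z":-0.14,"rx":0,"ry":0,"rz":0,"hand":15},{"x":3.82,"y":-1.59,"z":-0.14,"rx":0,"ry":0,"rz":0,"hand":15},{"x":3.82,"y":-1.59,"z":-0.14,"rx":0,"ry":0,"rz":0,"hand":15},{"x":3.82,"y":-1.59,"z":-0.14,"rx":0,"ry":0,"rz":0,"hand":15},{"x":3.82,"y":-1.59,"z":-0.14,"rx":0,"ry":0,"rz":0,"hand":15},{"x":3.82,"y":-1.59,"z":-0.14,"rx":0,"ry":0,"rz":0,"hand":15},{"x":3.82,"y":-1.59,"z":-0.14,"rx":0,"ry":0,"rz":0,"hand":15},{"x":0,"y":0,"z":0,"rx":0,"ry":0,"rz":-5.7,"hand":15},{"x":0,"y":0,"z":0,"rx":0,"ry":0,"rz":-5.7,"hand":15},{"x":0,"y":0,"z":0,"rx":0,"ry":0,"rz":-5.7,"hand":15},{"x":0,"y":0,"z":0,"rx":0,"ry":5.75,"rz":0,"hand":15},{"x":0,"y":0,"z":0,"rx":0,"ry":5.75,"rz":0,"hand":15},{"x":0,"y":0,"z":0,"rx":0,"ry":5.75,"rz":0,"hand":15},{"x":0,"y":0,"z":0,"rx":0,"ry":5.75,"rz":0,"hand":15},{"x":0,"y":0,"z":0,"rx":0,"ry":0,"rz":0,"hand":15},{"x":0,"y":0,"z":0,"rx":0,"ry":0,"rz":0,"hand":15}]'; python3 goal.py -14 60 23
```

```text
t: 8.5
tcp_pos: [0.5732, 0.1201, 0.1543]
tcp_rot: [[0.022, 1.0, 0.003], [0.921, -0.021, 0.388], [0.388, -0.005, -0.922]]
ft_force: [0.5, 0.3, -0.8]
opening: 0.286
grasp_force: 39.6
t 8.5 goal tcp [0.5766 0.1563 0.0611] | F now mm [-50.2   3.  153.3] tilt 22.8 | shift cm (tool) [-0.28  0.32  9.99] rot tool deg [-0.16  0.16 -0.4 ]
force lamp [ 0.26 -0.51 -0.82] op 0.286 grip 39.6 [-0.49  0.51  0.7   1.62 -0.75  1.29  0.42]
```

```bash
python3 -m jog '[{"x":-0.28,"y":0.32,"z":2.5,"rx":0,"ry":0.2,"rz":-0.4,"hand":15},{"x":0,"y":0,"z":2.5,"rx":0,"ry":0,"rz":0,"hand":15},{"x":0,"y":0,"z":2.5,"rx":0,"ry":0,"rz":0,"hand":15},{"x":0,"y":0,"z":2.5,"rx":0,"ry":0,"rz":0,"hand":15},{"x":0,"y":0,"z":0,"rx":0,"ry":0,"rz":0,"hand":15},{"x":0,"y":0,"z":0,"rx":0,"ry":0,"rz":0,"hand":15},{"x":0,"y":0,"z":0,"rx":0,"ry":0,"rz":0,"hand":15}]'; python3 goal.py -17 36 23
python3 - <<'E'
from h import *
O=np.array([.5764,.1433,0]);W=np.zeros((600,800,3),np.uint8)
for k,n in enumerate(("side","top")):
    im=manip.get_image(n);u,v=map(int,proj(im,O+[0,0,.05]))
    r=40 
    a=im["img"][v-45:v+45,u-30:u+30];a=cv2.resize(a,(400,600),interpolation=2);W[:,400*k:400*k+400]=a
cv2.imwrite("pics/appr.png",cv2.convertScaleAbs(W,alpha=1.5))
E
```

```text
t: 9.08
tcp_pos: [0.5788, 0.1603, 0.0646]
tcp_rot: [[0.005, 1.0, 0.007], [0.92, -0.007, 0.393], [0.393, 0.004, -0.92]]
ft_force: [0.4, -0.6, -0.4]
opening: 0.29
grasp_force: 39.7
t 9.08 goal tcp [0.5766 0.1533 0.0371] | F now mm [-10.   -2.3  63.3] tilt 23.1 | shift cm (tool) [-1.72 -0.23  2.25] rot tool deg [ 0.03 -0.14  0.53]
force lamp [-0.55 -0.45 -0.37] op 0.29 grip 39.7 [-0.5   0.62  0.64  1.7  -0.86  1.12  0.51]
```

View pics/appr.png

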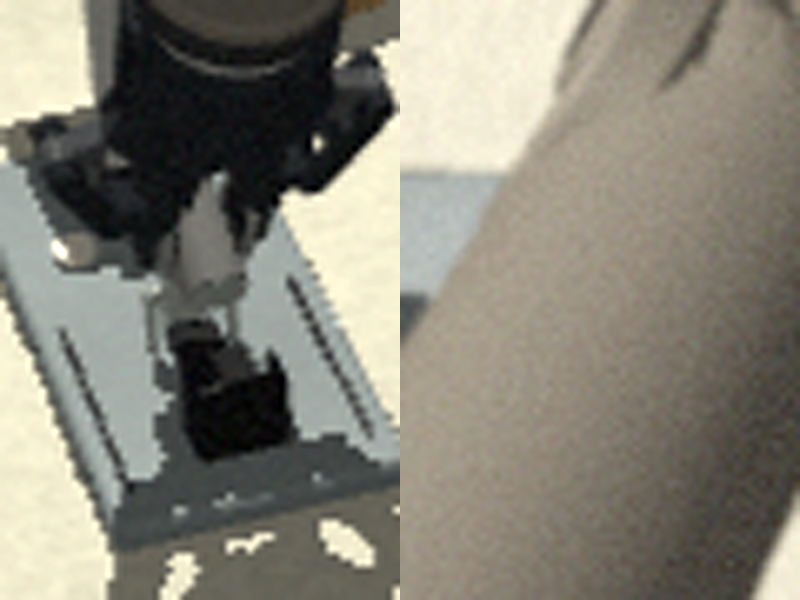

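```bash
python3 -m jog '[{"x":-0.6,"y":-0.23,"z":0.3,"rx":0,"ry":0,"rz":0.5,"hand":15},{"x":-0.4,"y":0,"z":0.7,"rx":0,"ry":0,"rz":0,"hand":15},{"x":-0.4,"y":0,"z":0.7,"rx":0,"ry":0,"rz":0,"hand":15},{"x":-0.1,"y":0,"z":0.2,"rx":0,"ry":0,"rz":0,"hand":15},{"x":0,"y":0,"z":0,"rx":0,"ry":0,"rz":0,"hand":15},{"x":0,"y":0,"z":0,"rx":0,"ry":0,"rz":0,"hand":15},{"x":0,"y":0,"z":0,"rx":0,"ry":0,"rz":0,"hand":15}]'; python3 goal.py -20 34 23
```

```text
t: 9.77
tcp_pos: [0.5761, 0.153, 0.0405]
tcp_rot: [[0.017, 1.0, 0.007], [0.919, -0.018, 0.394], [0.394, -0.0, -0.919]]
ft_force: [-0.2, 1.2, -0.9]
opening: 0.286
grasp_force: 39.7
t 9.77 goal tcp [0.5765 0.1503 0.0351] | F now mm [-17.3   0.5  39.2] tilt 23.2 | shift cm (tool) [-0.46  0.05  0.38] rot tool deg [ 0.02 -0.21 -0.12]
force lamp [ 1.17  0.19 -0.94] op 0.286 grip 39.7 [-0.48  0.64  0.62  1.73 -0.89  1.09  0.55]
```

```bash
cat > bay.py <<'E'
from h import *
def lampcloud(n="side"):
    yaw=np.radians(89.1); O=np.array([.5764,.1433,0]); ex=np.array([np.cos(yaw),np.sin(yaw),0]); ey=np.array([-ex[1],ex[0],0])
    im=manip.get_image(n); C=cloud(im)-O; L=np.stack([C@ex,C@ey,C[...,2]],-1)*1e3; L[im["depth"]<=0]=1e4; return im,L
E
python3 - <<'E'
from bay import *
im,L=lampcloud(); b=im["img"].max(-1)
m=(L[...,0]>-60)&(L[...,0]<-10)&(abs(L[...,1])<30)&(L[...,2]>18)&(L[...,2]<60)
vs=np.where(m.any(1))[0]
for v in vs:
    us=np.where(m[v])[0]; print(v,us[0],us[-1],"|"," ".join("%d,%d,%d:%d"%(*L[v,u],b[v,u]) for u in us[::2]))
E
```

```text
141 231 232 | -10,-1,55:81
142 230 233 | -12,1,54:80 -14,-2,55:78
143 227 234 | -10,9,52:68 -13,4,53:80 -12,0,50:82 -16,-4,52:75
144 228 235 | -12,7,49:74 -16,3,52:81 -19,-1,53:81 -15,-7,47:72
145 226 235 | -10,12,46:54 -15,8,48:72 -18,3,50:81 -21,0,51:79 -17,-6,46:69
146 226 235 | -13,13,45:48 -20,9,50:71 -20,4,49:73 -21,0,48:56 -25,-4,50:37
147 226 235 | -12,13,41:43 -20,9,47:61 -24,5,49:33 -27,1,50:33 -28,-3,49:33
148 226 239 | -13,13,39:20 -17,9,41:56 -25,6,46:45 -32,2,51:30 -32,-2,50:31 -37,-6,52:58
149 227 240 | -20,12,41:49 -15,6,35:57 -38,7,54:23 -36,1,50:30 -39,-2,52:31 -29,-16,40:31
150 228 241 | -12,8,30:43 -11,2,27:47 -40,5,52:32 -41,0,51:31 -41,-4,50:15 -30,-15,37:29 -41,-17,46:57
151 226 241 | -27,17,42:14 -43,6,51:17 -44,1,51:15 -45,-3,50:8 -40,-10,44:9 -45,-13,47:5
152 226 241 | -27,17,38:24 -11,5,22:10 -31,5,38:37 -45,4,49:14 -46,0,48:8 -46,-5,47:10 -43,-11,43:9 -50,-14,48:7
153 226 241 | -29,18,37:22 -42,16,46:15 -43,11,46:32 -45,7,47:17 -48,2,48:10 -48,-2,47:7 -46,-8,43:10 -46,-13,41:11
154 226 241 | -25,17,30:19 -46,17,47:7 -47,13,47:13 -45,7,43:10 -46,2,43:5 -45,-3,40:12 -42,-9,36:10 -46,-13,38:10
155 226 241 | -26,17,27:30 -43,17,41:7 -47,13,44:11 -48,8,42:8 -47,2,41:6 -45,-2,37:11 -47,-7,37:9 -49,-12,37:8
156 226 241 | -24,17,22:29 -44,17,39:8 -47,13,40:9 -46,7,38:9 -46,2,36:12 -43,-3,32:6 -43,-8,30:8 -48,-12,33:9
157 227 241 | -34,17,27:14 -44,15,35:14 -46,10,35:8 -46,5,34:5 -49,0,34:10 -48,-4,33:4 -49,-9,32:14 -46,-15,27:10
158 227 241 | -34,17,23:12 -46,15,33:9 -43,10,29:9 -46,5,30:9 -47,0,29:4 -46,-4,27:11 -46,-10,26:8 -44,-16,22:6
159 227 241 | -35,18,21:9 -46,16,30:6 -48,11,31:9 -46,5,26:5 -46,0,26:8 -47,-4,25:8 -46,-10,22:7 -49,-14,23:11
160 228 239 | -42,17,23:9 -46,13,26:9 -44,7,23:8 -45,2,22:11 -46,-2,21:4 -50,-6,23:9
161 228 238 | -43,18,21:12 -48,14,24:9 -49,9,23:10 -45,3,18:11 -47,-1,18:14
162 228 232 | -44,18,19:19 -46,13,19:12
163 229 229 | -49,17,19:11
```

```bash
python3 -m jog '[{"x":-0.15,"y":0,"z":0.25,"rx":0,"ry":0,"rz":0,"hand":15},{"x":-0.2,"y":0,"z":0.2,"rx":0,"ry":0,"rz":0,"hand":15},{"x":-0.1,"y":0,"z":0,"rx":0,"ry":0,"rz":0,"hand":15},{"x":0,"y":0,"z":0,"rx":0,"ry":0,"rz":0,"hand":15},{"x":0,"y":0,"z":0,"rx":0,"ry":0,"rz":0,"hand":15}]'; python3 goal.py -25 33 23
```

```text
t: 10.23
tcp_pos: [0.5759, 0.1504, 0.0343]
tcp_rot: [[0.017, 1.0, 0.006], [0.919, -0.018, 0.394], [0.394, -0.001, -0.919]]
ft_force: [0.3, -0.4, -1.1]
opening: 0.289
grasp_force: 40.0
t 10.23 goal tcp [0.5764 0.1453 0.0341] | F now mm [-19.9   0.7  33.1] tilt 23.2 | shift cm (tool) [-0.48  0.06 -0.19] rot tool deg [ 0.02 -0.19 -0.14]
force lamp [-0.42 -0.29 -1.15] op 0.289 grip 40.0 [-0.47  0.65  0.62  1.73 -0.9   1.09  0.56]
```

```bash
python3 -m jog '[{"x":-0.18,"y":0,"z":-0.08,"rx":0,"ry":0,"rz":0,"hand":15},{"x":-0.18,"y":0,"z":-0.08,"rx":0,"ry":0,"rz":0,"hand":15},{"x":-0.18,"y":0,"z":-0.08,"rx":0,"ry":0,"rz":0,"hand":15},{"x":0,"y":0,"z":0,"rx":0,"ry":0,"rz":0,"hand":15},{"x":0,"y":0,"z":0,"rx":0,"ry":0,"rz":0,"hand":15}]'; python3 goal.py -29 33 23
```

```text
t: 10.65
tcp_pos: [0.5757, 0.1445, 0.0345]
tcp_rot: [[0.017, 1.0, 0.006], [0.919, -0.018, 0.394], [0.394, -0.001, -0.919]]
ft_force: [-0.0, -0.6, -0.9]
opening: 0.289
grasp_force: 39.8
t 10.65 goal tcp [0.5764 0.1413 0.0341] | F now mm [-25.8   0.8  33.3] tilt 23.2 | shift cm (tool) [-0.3   0.08 -0.09] rot tool deg [ 0.   -0.2  -0.14]
force lamp [-0.57  0.   -0.87] op 0.289 grip 39.8 [-0.46  0.65  0.62  1.73 -0.9   1.09  0.57]
```

```bash
for i in 1; do python3 -m jog '[{"x":-0.14,"y":0,"z":-0.06,"rx":0,"ry":0,"rz":0,"hand":15},{"x":0,"y":0,"z":0,"rx":0,"ry":0,"rz":0,"hand":15},{"x":0,"y":0,"z":0,"rx":0,"ry":0,"rz":0,"hand":15}]' | grep force; python3 goal.py -29 33 23; done
python3 -m jog '[{"x":-0.14,"y":0,"z":-0.06,"rx":0,"ry":0,"rz":0,"hand":15},{"x":0,"y":0,"z":0,"rx":0,"ry":0,"rz":0,"hand":15},{"x":0,"y":0,"z":0,"rx":0,"ry":0,"rz":0,"hand":15}]' | grep force; python3 goal.py -29 33 23
```

```text
ft_force: [-0.3, 1.1, -1.5]
grasp_force: 39.7
t 10.9 goal tcp [0.5764 0.1413 0.0341] | F now mm [-26.7   0.9  33.3] tilt 23.2 | shift cm (tool) [-0.23  0.08 -0.05] rot tool deg [-0.02 -0.24 -0.11]
force lamp [ 1.11  0.29 -1.51] op 0.285 grip 39.7 [-0.46  0.65  0.62  1.73 -0.9   1.09  0.57]
ft_force: [0.3, 2.5, -1.8]
grasp_force: 39.7
t 11.15 goal tcp [0.5764 0.1413 0.0341] | F now mm [-27.5   0.9  33.4] tilt 23.3 | shift cm (tool) [-0.16  0.09 -0.01] rot tool deg [-0.03 -0.29 -0.08]
force lamp [ 2.53 -0.21 -1.82] op 0.29 grip 39.7 [-0.46  0.65  0.62  1.73 -0.9   1.09  0.57]
```

```bash
python3 -m jog '[{"x":-0.14,"y":0,"z":-0.06,"rx":0,"ry":0,"rz":0,"hand":15},{"x":-0.1,"y":0.05,"z":0,"rx":0,"ry":0,"rz":0,"hand":15},{"x":0,"y":0,"z":0,"rx":0,"ry":0,"rz":0,"hand":15},{"x":0,"y":0,"z":0,"rx":0,"ry":0,"rz":0,"hand":15}]' | grep force; python3 goal.py -29 32 23; python3 -m jog '[{"x":-0.14,"y":0,"z":0,"rx":0,"ry":0,"rz":0,"hand":15},{"x":-0.05,"y":0,"z":0.1,"rx":0,"ry":0,"rz":0,"hand":15},{"x":0,"y":0,"z":0,"rx":0,"ry":0,"rz":0,"hand":15}]' | grep force; python3 goal.py -29 32 19
```

```text
ft_force: [-1.6, 4.9, 0.8]
grasp_force: 39.7
t 11.48 goal tcp [0.5764 0.1413 0.0331] | F now mm [-29.9   0.8  33.1] tilt 23.3 | shift cm (tool) [0.03 0.07 0.15] rot tool deg [-0.07 -0.31 -0.09]
force lamp [4.86 1.65 0.79] op 0.285 grip 39.7 [-0.46  0.65  0.62  1.73 -0.9   1.09  0.58]
ft_force: [-0.3, 5.6, 1.9]
grasp_force: 39.9
t 11.73 goal tcp [0.5764 0.1413 0.0313] | F now mm [-30.8   0.   32.1] tilt 23.4 | shift cm (tool) [ 0.08 -0.    0.27] rot tool deg [ 0.01 -4.37 -0.05]
force lamp [5.58 0.37 1.86] op 0.285 grip 39.9 [-0.45  0.65  0.62  1.73 -0.9   1.09  0.58]
```

```bash
python3 -m jog '[{"x":-0.03,"y":0,"z":0.07,"rx":0,"ry":-1.7,"rz":0,"hand":15},{"x":-0.03,"y":0,"z":0.07,"rx":0,"ry":-1.7,"rz":0,"hand":15},{"x":-0.03,"y":0,"z":0.07,"rx":0,"ry":-1.7,"rz":0,"hand":15},{"x":0,"y":0,"z":0,"rx":0,"ry":0,"rz":0,"hand":15},{"x":0,"y":0,"z":0,"rx":0,"ry":0,"rz":0,"hand":15}]' | grep force; python3 goal.py -29.5 32 18
```

```text
ft_force: [-0.5, 4.1, 0.6]
grasp_force: 39.7
t 12.15 goal tcp [0.5764 0.1408 0.0308] | F now mm [-30.5  -0.2  32.1] tilt 18.2 | shift cm (tool) [ 0.09 -0.02  0.05] rot tool deg [ 0.03 -0.21  0.02]
force lamp [4.11 0.53 0.63] op 0.291 grip 39.7 [-0.53  0.65  0.66  1.72 -0.83  1.06  0.5 ]
```

Now release and look.

```bash
python3 -m jog '[{"x":0,"y":0,"z":0,"rx":0,"ry":0,"rz":0,"hand":32},{"x":0,"y":0,"z":0,"rx":0,"ry":0,"rz":0,"hand":36},{"x":0,"y":0,"z":0,"rx":0,"ry":0,"rz":0,"hand":42},{"x":0,"y":0,"z":0,"rx":0,"ry":0,"rz":0,"hand":50},{"x":0,"y":0,"z":0,"rx":0,"ry":0,"rz":0,"hand":50},{"x":0,"y":0,"z":0,"rx":0,"ry":0,"rz":0,"hand":50}]' ; python3 -m jog '[{"x":0,"y":0,"z":-1.5,"rx":0,"ry":0,"rz":0,"hand":50},{"x":0,"y":0,"z":-2.5,"rx":0,"ry":0,"rz":0,"hand":50},{"x":0,"y":0,"z":-3,"rx":0,"ry":0,"rz":0,"hand":50},{"x":0,"y":0,"z":-3,"rx":0,"ry":0,"rz":0,"hand":50},{"x":0,"y":0,"z":0,"rx":0,"ry":0,"rz":0,"hand":0},{"x":0,"y":0,"z":0,"rx":0,"ry":0,"rz":0,"hand":0}]'; cat > look.py <<'E'
import sys; from bay import *
im,L=lampcloud(); u,v=map(int,proj(im,[.5764,.15,.04]))
cv2.imwrite(f"pics/{sys.argv[1]}.png",cv2.convertScaleAbs(cv2.resize(im["img"][v-38:v+38,u-38:u+38],(600,600),interpolation=2),alpha=1.6))
# top ridge of the cell along the bay
m=(abs(L[...,1]-0.7)<5)&(L[...,2]>25)&(L[...,2]<72)&(abs(L[...,0])<45); p=L[m]
for x in range(-40,45,5):
    k=abs(p[:,0]-x)<2.5
    if k.sum(): print(x,k.sum(),np.percentile(p[k,2],[50,90]).round(1),end=" | ")
E
python3 look.py rest; python3 goal.py 0 32 18
```

```text
t: 12.65
tcp_pos: [0.5763, 0.1369, 0.0301]
tcp_rot: [[0.018, 1.0, 0.005], [0.951, -0.019, 0.31], [0.31, -0.0, -0.951]]
ft_force: [0.6, 0.8, -0.2]
opening: 0.5
grasp_force: 0.0
t: 13.15
tcp_pos: [0.5776, 0.1048, 0.1284]
tcp_rot: [[0.017, 1.0, 0.011], [0.95, -0.02, 0.31], [0.311, 0.005, -0.951]]
ft_force: [-0.4, 0.6, -0.5]
opening: 0.228
grasp_force: 0.0
-40 6 [51.7 53.9] | -35 5 [50.4 53. ] | -30 7 [50.4 53.6] | -25 4 [43.6 49.1] | -20 1 [45.9 45.9] | -15 8 [48.3 50.7] | -10 6 [49.7 52.7] | -5 7 [51.2 53.1] | 0 5 [54.2 54.7] | 5 11 [54.2 57.9] | 10 7 [57.  59.9] | 15 5 [59.  59.4] | 20 7 [60.6 62.6] | 25 7 [62.2 63.8] | 30 1 [60.8 60.8] | t 13.2 goal tcp [0.5768 0.1703 0.0308] | F now mm [-64.2  -0.2 127.7] tilt 18.1 | shift cm (tool) [ 3.12 -0.06 11.1 ] rot tool deg [ 0.12 -0.12 -0.13]
force lamp [ 0.85  0.57 -1.15] op 0.139 grip 0.0 [-0.53  0.54  0.73  1.64 -0.71  1.23  0.42]
```

View pics/rest.png

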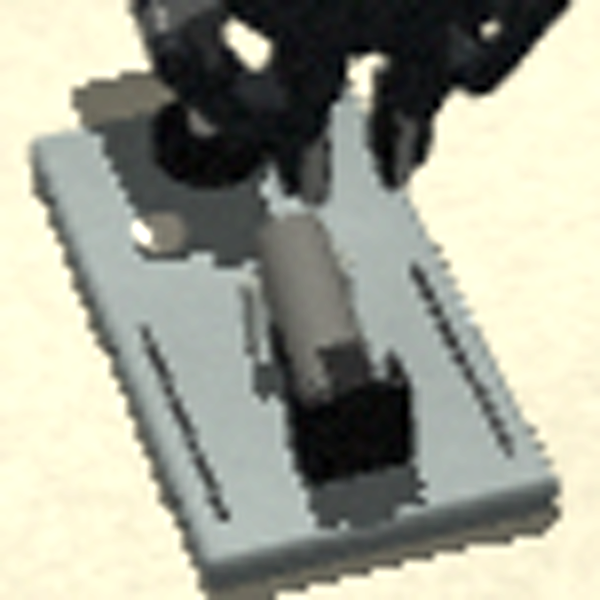

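```bash
python3 -m jog '[{"x":0,"y":0,"z":0,"rx":0,"ry":-6,"rz":0,"hand":0},{"x":0,"y":0,"z":0,"rx":0,"ry":-6,"rz":0,"hand":0},{"x":0,"y":0,"z":0,"rx":0,"ry":-6,"rz":0,"hand":0},{"x":2.5,"y":0,"z":0,"rx":0,"ry":0,"rz":0,"hand":0},{"x":2.5,"y":0,"z":1,"rx":0,"ry":0,"rz":0,"hand":0},{"x":0,"y":0,"z":2,"rx":0,"ry":0,"rz":0,"hand":0},{"x":0,"y":0,"z":1.5,"rx":0,"ry":0,"rz":0,"hand":0},{"x":0,"y":0,"z":0,"rx":0,"ry":0,"rz":0,"hand":0},{"x":0,"y":0,"z":0,"rx":0,"ry":0,"rz":0,"hand":0}]'; python3 to.py .5766 .1563 .066
```

```text
t: 13.95
tcp_pos: [0.5747, 0.1568, 0.0786]
tcp_rot: [[0.017, 1.0, -0.005], [1.0, -0.017, 0.0], [0.0, -0.005, -1.0]]
ft_force: [0.2, 0.4, 1.5]
opening: 0.001
grasp_force: 0.0
t 13.95 shift cm [-0.05  0.2   1.26] yaw 89.0 tilt 0.02 F [0.18 0.43 1.51] op 0.0006802700299958687 grip 0.0 [-0.83  0.65  0.81  1.6  -0.51  1.12  0.09]
```

```bash
python3 -m jog '[{"x":0,"y":0.2,"z":0.6,"rx":-0.3,"ry":0,"rz":0,"hand":0},{"x":0,"y":0,"z":0.5,"rx":0,"ry":0,"rz":0,"hand":0},{"x":0,"y":0,"z":0,"rx":0,"ry":0,"rz":0,"hand":0},{"x":0,"y":0,"z":0,"rx":0,"ry":0,"rz":0,"hand":0},{"x":0,"y":0,"z":0,"rx":0,"ry":0,"rz":0,"hand":0}]' >/dev/null; python3 to.py .5766 .1563 .046;python3 -m jog '[{"x":0,"y":0,"z":0.2,"rx":0,"ry":0,"rz":0,"hand":0},{"x":0,"y":0,"z":0.2,"rx":0,"ry":0,"rz":0,"hand":0},{"x":0,"y":0,"z":0.1,"rx":0,"ry":0,"rz":0,"hand":0},{"x":0,"y":0,"z":0,"rx":0,"ry":0,"rz":0,"hand":0},{"x":0,"y":0,"z":0,"rx":0,"ry":0,"rz":0,"hand":0}]' >/dev/null;  python3 to.py .5766 .1563 .046
```

```text
t 14.3667 shift cm [-0.04 -0.23  2.38] yaw 88.96 tilt 0.12 F [0.26 0.04 0.05] op -0.0010590167132824657 grip 0.0 [-0.82  0.66  0.8   1.61 -0.52  1.09  0.1 ]
t 14.7833 shift cm [-0.05 -0.19  1.82] yaw 88.99 tilt 0.1 F [-0.54 -0.04 -0.08] op -0.000927024023265579 grip 0.0 [-0.82  0.66  0.8   1.62 -0.52  1.08  0.1 ]
```

```bash
python3 -m jog '[{"x":0,"y":-0.18,"z":0.1,"rx":0,"ry":0,"rz":0,"hand":0},{"x":0,"y":0,"z":0.1,"rx":0,"ry":0,"rz":0,"hand":0},{"x":0,"y":0,"z":0,"rx":0,"ry":0,"rz":0,"hand":0},{"x":0,"y":0,"z":0,"rx":0,"ry":0,"rz":0,"hand":0}]' >/dev/null; python3 to.py .5766 .1563 .046;python3 -m jog '[{"x":0,"y":0,"z":0.1,"rx":0,"ry":0,"rz":0,"hand":0},{"x":0,"y":0,"z":0.1,"rx":0,"ry":0,"rz":0,"hand":0},{"x":0,"y":0,"z":0,"rx":0,"ry":0,"rz":0,"hand":0},{"x":0,"y":0,"z":0,"rx":0,"ry":0,"rz":0,"hand":0}]' >/dev/null;  python3 to.py .5766 .1563 .046
```

```text
t 15.1167 shift cm [-0.06 -0.02  1.64] yaw 88.99 tilt 0.11 F [-0.85  0.86  0.63] op 0.0006441070346729941 grip 0.32975382171571255 [-0.82  0.66  0.8   1.62 -0.52  1.08  0.1 ]
t 15.45 shift cm [-0.04 -0.07  1.46] yaw 88.97 tilt 0.1 F [-0.3   0.03  2.  ] op 0.004117892201928849 grip 1.4369508996605873 [-0.82  0.66  0.8   1.63 -0.53  1.07  0.11]
```

```bash
python3 -m jog '[{"x":-0.03,"y":0,"z":0.1,"rx":0,"ry":0,"rz":0,"hand":0},{"x":-0.03,"y":0,"z":0.1,"rx":0,"ry":0,"rz":0,"hand":0},{"x":0,"y":0,"z":0,"rx":0,"ry":0,"rz":0,"hand":0}]' >/dev/null; python3 to.py .5766 .1563 .046;python3 -m jog '[{"x":-0.03,"y":0,"z":0.1,"rx":0,"ry":0,"rz":0,"hand":0},{"x":-0.03,"y":0,"z":0.1,"rx":0,"ry":0,"rz":0,"hand":0},{"x":0,"y":0,"z":0,"rx":0,"ry":0,"rz":0,"hand":0}]' >/dev/null;  python3 to.py .5766 .1563 .046
```

```text
t 15.7 shift cm [-0.02 -0.06  1.25] yaw 88.99 tilt 0.14 F [-0.62 -1.11  3.05] op 0.0005933294496754827 grip 1.6730955429375172 [-0.82  0.67  0.79  1.63 -0.53  1.07  0.11]
t 15.95 shift cm [-0.05 -0.09  1.13] yaw 89.02 tilt 0.22 F [0.19 1.32 7.86] op 0.00260306370816494 grip 3.4034473076462746 [-0.82  0.67  0.79  1.63 -0.53  1.07  0.11]
```

```bash
python3 -m jog '[{"x":-0.03,"y":0,"z":0.1,"rx":0,"ry":0,"rz":0,"hand":0},{"x":-0.03,"y":0,"z":0.1,"rx":0,"ry":0,"rz":0,"hand":0},{"x":0,"y":0,"z":0,"rx":0,"ry":0,"rz":0,"hand":0}]' >/dev/null; python3 to.py .5766 .1563 .046;python3 -m jog '[{"x":-0.03,"y":0,"z":0.1,"rx":0,"ry":0,"rz":0,"hand":0},{"x":-0.03,"y":0,"z":0,"rx":0,"ry":0,"rz":0,"hand":0},{"x":0,"y":0,"z":0,"rx":0,"ry":0,"rz":0,"hand":0}]' >/dev/null;  python3 to.py .5766 .1563 .046
```

```text
t 16.2 shift cm [-0.05 -0.08  0.9 ] yaw 89.04 tilt 0.25 F [0.4  1.67 5.01] op 0.00015365166393334128 grip 2.2910558246076107 [-0.82  0.67  0.79  1.63 -0.53  1.06  0.11]
t 16.45 shift cm [0.25 0.08 0.63] yaw 88.96 tilt 0.03 F [-0.34 -0.53  0.3 ] op 0.00034402571714211053 grip 0.000431058442700305 [-0.81  0.67  0.79  1.64 -0.53  1.06  0.12]
```

```bash
python3 look.py snap; python3 -m jog '[{"x":0,"y":0,"z":0.15,"rx":0,"ry":0,"rz":0,"hand":0},{"x":0,"y":0,"z":0.15,"rx":0,"ry":0,"rz":0,"hand":0},{"x":0,"y":0,"z":0.1,"rx":0,"ry":0,"rz":0,"hand":0},{"x":0,"y":0,"z":0,"rx":0,"ry":0,"rz":0,"hand":0},{"x":0,"y":0,"z":0,"rx":0,"ry":0,"rz":0,"hand":0}]' >/dev/null; python3 to.py .5766 .1563 .046
```

```text
-40 3 [51.6 52.8] | -35 6 [50.6 52.7] | -30 7 [50.6 51.8] | -25 4 [47.6 49.4] | -20 1 [47.5 47.5] | -15 6 [44.  46.1] | -10 7 [46.2 47.2] | -5 8 [46.8 55.5] | 0 21 [58.7 68.9] | 5 9 [48.2 63.6] | t 16.9167 shift cm [ 0.23 -0.07  0.47] yaw 88.96 tilt 0.12 F [-2.47 -0.02  8.41] op -0.0035491626346801624 grip 4.202305376529694 [-0.81  0.67  0.79  1.64 -0.54  1.05  0.12]
```

```bash
python3 -m jog '[{"x":-0.1,"y":0,"z":0.1,"rx":0,"ry":0,"rz":0,"hand":0},{"x":-0.1,"y":0,"z":0,"rx":0,"ry":0,"rz":0,"hand":0},{"x":0,"y":0,"z":0,"rx":0,"ry":0,"rz":0,"hand":0}]' >/dev/null; python3 to.py .5766 .1563 .046;python3 -m jog '[{"x":-0.1,"y":0,"z":0.1,"rx":0,"ry":0,"rz":0,"hand":0},{"x":0,"y":0,"z":0,"rx":0,"ry":0,"rz":0,"hand":0},{"x":0,"y":0,"z":0,"rx":0,"ry":0,"rz":0,"hand":0}]' >/dev/null;  python3 to.py .5766 .1563 .046
```

```text
t 17.1667 shift cm [ 0.28 -0.1   0.39] yaw 89.0 tilt 0.25 F [-1.19  1.45  8.14] op 0.0018120786540678714 grip 4.350472055375576 [-0.81  0.67  0.79  1.64 -0.54  1.05  0.12]
t 17.4167 shift cm [ 0.3  -0.12  0.35] yaw 89.04 tilt 0.31 F [-1.45  2.17 10.95] op -0.002740985272718365 grip 5.464249849319458 [-0.81  0.67  0.79  1.64 -0.54  1.05  0.12]
```

```bash
python3 -m jog '[{"x":-0.1,"y":-0.05,"z":0.1,"rx":0,"ry":0,"rz":0,"hand":0},{"x":0,"y":0,"z":0,"rx":0,"ry":0,"rz":0,"hand":0},{"x":0,"y":0,"z":0,"rx":0,"ry":0,"rz":0,"hand":0}]' >/dev/null; python3 to.py .5766 .1563 .046;python3 -m jog '[{"x":-0.05,"y":0,"z":0.1,"rx":0,"ry":0,"rz":0,"hand":0},{"x":0,"y":0,"z":0,"rx":0,"ry":0,"rz":0,"hand":0},{"x":0,"y":0,"z":0,"rx":0,"ry":0,"rz":0,"hand":0}]' >/dev/null;  python3 to.py .5766 .1563 .046
```

```text
t 17.6667 shift cm [ 0.33 -0.13  0.31] yaw 89.06 tilt 0.38 F [-2.05  3.07 12.81] op 0.001792734644677807 grip 6.091831550002098 [-0.81  0.67  0.79  1.64 -0.54  1.05  0.13]
t 17.9167 shift cm [ 0.5  -0.06  0.01] yaw 89.02 tilt 0.23 F [-0.7   2.55  6.32] op 0.0016790460407035653 grip 3.0357029289007187 [-0.81  0.68  0.78  1.64 -0.54  1.04  0.13]
```

```bash
python3 -m jog '[{"x":0.05,"y":0,"z":0.1,"rx":0,"ry":0,"rz":0,"hand":0},{"x":0,"y":0,"z":0.1,"rx":0,"ry":0,"rz":0,"hand":0},{"x":0,"y":0,"z":0,"rx":0,"ry":0,"rz":0,"hand":0}]' >/dev/null; python3 to.py .5766 .1563 .046;python3 -m jog '[{"x":0,"y":0,"z":0.1,"rx":0,"ry":0,"rz":0,"hand":0},{"x":0,"y":0,"z":0,"rx":0,"ry":0,"rz":0,"hand":0},{"x":0,"y":0,"z":0,"rx":0,"ry":0,"rz":0,"hand":0}]' >/dev/null;  python3 to.py .5766 .1563 .046
```

```text
t 18.1667 shift cm [ 0.49 -0.11 -0.01] yaw 89.01 tilt 0.25 F [-2.35  1.75 14.54] op -0.0003261015345083289 grip 7.4024853855371475 [-0.81  0.68  0.78  1.64 -0.54  1.04  0.13]
t 18.4167 shift cm [ 0.48 -0.15 -0.02] yaw 89.01 tilt 0.28 F [-3.87  2.33 19.13] op -0.002144825856115126 grip 9.452808201313019 [-0.8   0.68  0.78  1.64 -0.54  1.04  0.13]
```

Home height reached; the push is 19 N, so back off to 15 N and hold for over half a second.

```bash
python3 -m jog '[{"x":0,"y":-0.05,"z":-0.08,"rx":0,"ry":0,"rz":0,"hand":0},{"x":0,"y":0,"z":0,"rx":0,"ry":0,"rz":0,"hand":0},{"x":0,"y":0,"z":0,"rx":0,"ry":0,"rz":0,"hand":0}]' >/dev/null; python3 to.py .5766 .1563 .046; python3 -m jog '[{"x":0,"y":0,"z":0,"rx":0,"ry":0,"rz":0,"hand":0},{"x":0,"y":0,"z":0,"rx":0,"ry":0,"rz":0,"hand":0},{"x":0,"y":0,"z":0,"rx":0,"ry":0,"rz":0,"hand":0},{"x":0,"y":0,"z":0,"rx":0,"ry":0,"rz":0,"hand":0},{"x":0,"y":0,"z":0,"rx":0,"ry":0,"rz":0,"hand":0},{"x":0,"y":0,"z":0,"rx":0,"ry":0,"rz":0,"hand":0},{"x":0,"y":0,"z":0,"rx":0,"ry":0,"rz":0,"hand":0},{"x":0,"y":0,"z":0,"rx":0,"ry":0,"rz":0,"hand":0}]' | grep ft; python3 to.py .5766 .1563 .046
```

```text
t 18.6667 shift cm [ 0.48 -0.14 -0.01] yaw 89.01 tilt 0.25 F [-1.73  2.28 13.75] op -0.0003760112633074611 grip 7.10658073425293 [-0.81  0.68  0.78  1.64 -0.54  1.04  0.13]
ft_force: [-1.7, 2.3, 13.2]
t 19.3333 shift cm [ 0.49 -0.14 -0.01] yaw 89.01 tilt 0.25 F [-1.73  2.26 13.17] op 0.0019868232608223836 grip 7.137489840388298 [-0.81  0.68  0.78  1.64 -0.54  1.04  0.13]
```

```bash
python3 -m jog '[{"x":0,"y":0,"z":0.04,"rx":0,"ry":0,"rz":0,"hand":0},{"x":0,"y":0,"z":0,"rx":0,"ry":0,"rz":0,"hand":0},{"x":0,"y":0,"z":0,"rx":0,"ry":0,"rz":0,"hand":0}]' | grep ft; python3 -m jog '[{"x":0,"y":0,"z":0,"rx":0,"ry":0,"rz":0,"hand":0},{"x":0,"y":0,"z":0,"rx":0,"ry":0,"rz":0,"hand":0},{"x":0,"y":0,"z":0,"rx":0,"ry":0,"rz":0,"hand":0},{"x":0,"y":0,"z":0,"rx":0,"ry":0,"rz":0,"hand":0},{"x":0,"y":0,"z":0,"rx":0,"ry":0,"rz":0,"hand":0},{"x":0,"y":0,"z":0,"rx":0,"ry":0,"rz":0,"hand":0},{"x":0,"y":0,"z":0,"rx":0,"ry":0,"rz":0,"hand":0},{"x":0,"y":0,"z":0,"rx":0,"ry":0,"rz":0,"hand":0},{"x":0,"y":0,"z":0,"rx":0,"ry":0,"rz":0,"hand":0}]' | grep ft
python3 -m jog '[{"x":0,"y":0,"z":-0.5,"rx":0,"ry":0,"rz":0,"hand":0},{"x":0,"y":0,"z":-1,"rx":0,"ry":0,"rz":0,"hand":0},{"x":0,"y":0,"z":-3,"rx":0,"ry":0,"rz":0,"hand":0},{"x":-1,"y":0,"z":-3,"rx":0,"ry":0,"rz":0,"hand":0},{"x":-2,"y":0,"z":-3,"rx":0,"ry":0,"rz":0,"hand":0},{"x":-2,"y":0,"z":-3,"rx":0,"ry":0,"rz":0,"hand":0},{"x":0,"y":0,"z":0,"rx":0,"ry":0,"rz":0,"hand":0},{"x":0,"y":0,"z":0,"rx":0,"ry":0,"rz":0,"hand":0}]'; python3 look.py home
```

```text
ft_force: [-2.7, 1.7, 16.3]
ft_force: [-2.6, 2.6, 16.4]
t: 21.0
tcp_pos: [0.5752, 0.0972, 0.1797]
tcp_rot: [[0.022, 1.0, 0.008], [1.0, -0.022, 0.001], [0.001, 0.008, -1.0]]
ft_force: [-0.2, 0.7, -0.5]
opening: -0.004
grasp_force: 0.0
-40 6 [50.5 51.6] | -35 5 [50.8 51.8] | -30 6 [50.3 52. ] | -25 3 [49.3 51. ] | -15 7 [44.7 47.4] | -10 2 [43.9 44.7] | -5 5 [44.2 47.1] | 0 5 [44.4 46.6] | 5 5 [43.6 45.7] | 10 3 [43. 45.] | 15 7 [44.9 45.5] | 20 5 [44.3 45.6] | 25 3 [44.1 44.9] | 30 2 [41.8 41.9] | 35 1 [41.8 41.8] | 40 5 [38.8 40.4] |
```

View pics/home.png

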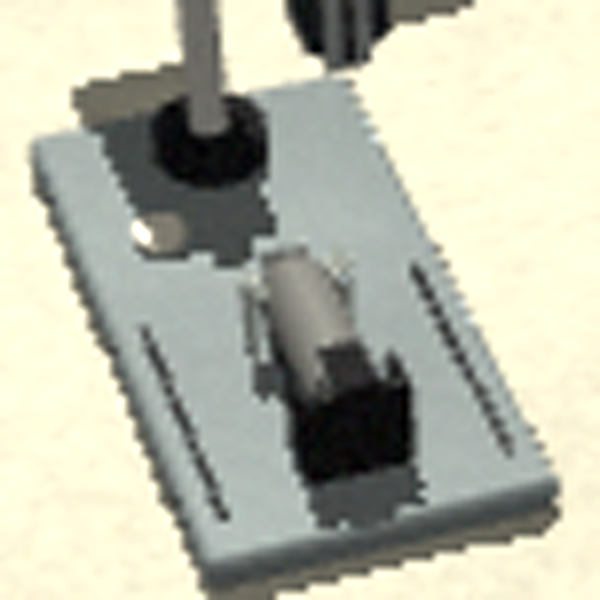

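The cell lies level, with its top at about 45 mm along its full length. The flat end is under the strap, the clips are over the button end and the gripper is clear.

```bash
python3 -c "
from rig import manip
print(manip.hand_in())"
```

```text
the job is handed in; nothing more can be done
None
```

The job is handed in: the thick cell is home in the bay under the strap and clips, bedded for over half a second at a measured 13 to 16 N (peak reading 19 N), with the gripper let go and clear and nothing else touched.

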